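# Lock the router table's insert plate and engage the height winder

## Task

Get the bench-top router table ready for a height change: first turn the steel turnbutton beside the insert plate until its tongue lies square across the plate's edge, so that the plate cannot lift. Then take the height winder (wooden T-grip on a steel stem with six splines, not the tubular box spanner next to it) out of the tool rack, stand it upright in the splined drive socket in the plate, turn it until the splines mesh, slide it home to its shoulder and press it down against the lock spring as far as the socket will sink. Finish there, still holding the winder and pressing it down, with the box spanner, the pencil and the chisel left where they were.

Things in the scene. Friction and masses are not known exactly. Their poses are not given: they have to be found in the camera images.
- router_table: fixed bench-top router table, 170 mm deep (its x) and 280 mm wide (its y), top at 130 mm above the work table; origin on the work table under its centre; its front faces its own -x. Let into its top is an aluminium insert plate of 125 x 165 mm, flush, centred at its own (0, 25) mm. A steel cutter, 24 mm across, stands 20 mm above the plate at (5, 8) mm; a fence 36 mm high runs along the back, its front face at x = +57 mm.
- turnbutton (a joint): the turnbutton's angle: 0 = open, tongue pointing to the front (-x of the router table) and clear of the plate; grows as it is turned clockwise seen from above, up to the stop at 1.571 = locked, tongue pointing along the table's +y, across the plate's edge. Stiff (about 0.1 N m); it stays where it is left.
- turnbutton_fin (a point): the point to grip on the turnbutton, on its pivot axis, 25 mm above the router table's top; its x axis points along the tongue. The steel thumb fin is 36 mm long (along x), 10 mm thick (y), and reaches from 7 to 36 mm above the top; below it lies the flat tongue, 16 mm wide, 7 mm high, reaching 50 mm from the pivot on +x. The pivot lies at (-18, -85) mm of the router table.
- drive_mouth (a point): centre of the mouth of the lift drive's splined socket, a round steel sleeve of 40 mm outside diameter that stands 10 mm above the plate at (5, 72) mm of the router table and moves with it; z up, x axis along one of its six slots, which lie every 60 degrees and are 7 mm wide. The upper 4 mm of the bore are plain, 29 mm wide; below are the slots (29 mm across) between six teeth (20 mm bore). It starts turned by any angle and is held from turning (about 1.2 N m).
- drive_sleeve (a joint): how far the socket is pressed down, 0 to its stop at 0.008 m; a spring pushes it up with about 5 N at 0 and 10 N at the stop. Pressing on an unmeshed winder also pushes it down; it springs up when the splines find the slots.
- winder_grip (a point): centre of the height winder's wooden T-grip, a rounded bar 86 mm long (its x), 24 mm wide (its y) and 28 mm high, 78 mm above the tip of the stem; z points up along the stem, away from the tip. Winder mass about 0.22 kg. It stands upright in one of the rack's two wells with its shoulder on the rack's top.
- winder_tip (a point): centre of the lower end of the winder's stem, same axes as winder_grip. The stem has six straight splines every 60 degrees, the first along x, 5 mm wide, 26 mm over the tips, on a 16.4 mm core; the first 4 mm are tapered (22.5 mm over the tips, 2.5 mm wide). A round shoulder, 38 mm across, lies 24 mm above the tip: home means that it meets the socket's mouth.
- tool_rack: fixed wooden block, 70 x 170 x 45 mm, origin under its centre, with two wells 30 mm wide and 30 mm deep at (0, -50) and (0, +50) mm, one for the winder, one for the box spanner; two router bits stand between them, 24 mm above its top.
- pencil: flat carpenter's pencil, 171 mm long, lying between the rack and the router table; bystander
- bench_chisel: bench chisel, 272 mm long, lying along the right-hand edge of the work table; bystander
- box_spanner: tubular steel box spanner, 26 mm across, 87 mm long, with a thin 70 mm tommy bar (8 mm round) through its top, standing 30 mm deep in the other well of the rack, origin at its lower end; it looks a little like the winder but is not wanted: bystander

How it is judged:
By the outcome, as a careful person would: the job done as asked, in the order asked, and still so for the second after the job is handed in, while the arm keeps its last pose, push and grip.
It also fails if it takes over 64 s, if anything falls off the work surface, if the arm or the gripper's body presses on something with over 40 N, if the wrist force passes 120 N, or if a joint passes its speed limit or range.

## Robot

A 6-joint arm with a two-finger parallel gripper is mounted at the origin on the work surface; the furniture and walls round the work are solid. World frame = base frame: x ahead of the robot, y to its left, z up, the work surface at z = 0. Lengths are in m, angles in rad, forces in N, time in s.
With the tool pointing down it reaches from about 0.3 to 0.775 m from the base axis. Payload 14.6 kg.
Tool frame: the origin (TCP) lies on the centre line of the jaws, within the pads' length; the fingertips stand 17 mm ahead of it and the grasp point (between the pads) lies 2 mm behind it (env.finger_overhang is the distance from the TCP to the fingertips, in m); z points along the fingers, y is the line along which they close (so a half turn about z gives the same grasp; the last joint's range is limited). The gripper opens to 94 mm and grips with 3 to 60 N. Pads are 16 mm wide; open, the fingers measure 119 mm over their backs; the gripper's body (75 mm by 177 mm) begins 78 mm behind the grasp point.
Start: joints at [-1.36, 0.3, 1.521, -0, 1.321, -0.067], TCP at [0.151, -0.529, 0.222] pointing down, gripper open.
Joint ranges: [-3.03, 3.03], [-0.79, 2.21], [0.23, 2.52], [-1.04, 4.18], [0, 3.07], [-2.55, 2.55]. Speed limits (rad/s): [2.22, 2.22, 2.57, 3.14, 3.14, 3.14].

## Interface

Orientations are given as [roll, pitch, yaw] about the fixed x, y, z axes, in that order (R = Rz(yaw) Ry(pitch) Rx(roll)).
In Python, from rig import env, fingers, kinematics, sensors, imaging, job_done gives the robot as it stands. The module is installed in compiled form; this text tells all that it offers. Calls block until the motion is done:
- env.move_to(position, orientation): joint-space move of the TCP to a pose.
- env.servo_line(position, velocity=0.15, rotation=None): straight line of the TCP; rotation=None keeps the orientation; velocity is the mean speed in m/s.
- env.set_joints(angles): joint-space move.
- fingers.command_gripper(opening, squeeze=None): finger opening in m; squeeze is the grip in N (None keeps the last); returns when the fingers have stopped.
- env.dwell(seconds).
- kinematics.solve_ik(position, orientation): joint angles nearest the present ones, or None.
- sensors.get_state(): the state.
- imaging.capture(name): name is "side" or "top" or "wrist"; returns a dict with "image" (480x640x3 uint8, red, green, blue), "range_z" (480x640 float32, m along the optical axis (not along the pixel's ray), 0 where there is no reading), "fov_y" (degrees; the focal length in pixels is half the picture's height over the tangent of half this angle, whatever the lens; pixels are square), "cx", "cy" (the principal point, pixels), "dist" ([k1, k2, p1, p2, k3] as OpenCV has them; the pictures are not rectified), "extrinsics" (4x4, takes a point from camera to world coordinates); the wrist camera has in their place "T_tool_cam" (4x4, takes a point from camera to tool coordinates, whose origin is the TCP and whose axes are the flange's). Camera axes: x right, y down, z forward; pixel columns grow to the right and rows downward; lengths in m; the calibration is good to about 2 mm. A picture is of the moment at which its call begins: read the wrist's pose just before it.
A pose or a line that the arm cannot do raises env.Unreachable and nothing moves.
- job_done(): hands the job in; it is judged then, once.
The state is a dict: "t": time; "q": joint angles; "joint_velocities": joint speeds; "effort": joint torques, N m; "eef_pos": TCP position; "tool_rot": TCP orientation; "wrist_force": force on the tool from outside, world axes, zero at the start; "torque": the same for the moment, N m; "grip_width": finger opening in m; "grip_force": force on a finger pad.
Only numpy, scipy, OpenCV 4.12 (cv2) and the standard library are available. Lean on these libraries where they do the work, as an engineer would, in place of code of your own. Each camera call takes 0.05 s, during which the arm holds its last target. There are 200 camera calls.

## Working session

There is one attempt and no reset: what is moved stays moved. The work goes in short steps, each a Python script; the robot and the scene stay as the last script left them, time stands still between calls to the robot, and variables do not carry over. Pictures are saved under pics/ and viewed, at most 10 in all, crops included, and the job is handed in when it is done.

```bash
mkdir -p pics; cat > h.py <<'E'
import numpy as np, cv2, pickle
from scipy.spatial.transform import Rotation as R
from rig import env, fingers, kinematics, sensors, imaging, job_done
def cap(name, tag):
    s=sensors.get_state(); c=imaging.capture(name)
    if 'extrinsics' in c: T=np.array(c['extrinsics'])
    else:
        W=np.eye(4); W[:3,3]=s['eef_pos']; W[:3,:3]=rot(s['tool_rot']); T=W@np.array(c['T_tool_cam'])
    c['T']=T; pickle.dump(c,open(f'pics/{tag}.pkl','wb'))
    cv2.imwrite(f'pics/{tag}.png',c['image'][:,:,::-1]); return c
def rot(r):
    r=np.array(r)
    return r if r.shape==(3,3) else R.from_euler('xyz',r).as_matrix() if r.size==3 else R.from_quat(r).as_matrix()
def load(tag): return pickle.load(open(f'pics/{tag}.pkl','rb'))
def K(c):
    f=240/np.tan(np.radians(c['fov_y'])/2); return np.array([[f,0,c['cx']],[0,f,c['cy']],[0,0,1]])
def ray(c,uv):
    uv=np.array(uv,float).reshape(-1,1,2)
    n=cv2.undistortPoints(uv,K(c),np.array(c['dist'],float)).reshape(-1,2)
    return np.c_[n,np.ones(len(n))]
def onplane(c,uv,z):
    d=ray(c,uv)@c['T'][:3,:3].T; o=c['T'][:3,3]
    return o+d*((z-o[2])/d[:,2])[:,None]
def cloud(c):
    v,u=np.mgrid[0:480,0:640]
    r=ray(c,np.c_[u.ravel(),v.ravel()])*c['range_z'].reshape(-1,1)
    P=r@c['T'][:3,:3].T+c['T'][:3,3]; P[c['range_z'].ravel()==0]=np.nan
    return P.reshape(480,640,3)
E
python3 - <<'E'
from h import *
s=sensors.get_state(); print(s, env.finger_overhang)
for n in('top','side'):
    c=cap(n,n+'0'); print(n,c['fov_y'],c['cx'],c['cy'],c['dist'],c['T'])
E
```

```text
{'t': 0.0, 'q': array([-1.35959180e+00,  3.00484808e-01,  1.52158362e+00, -3.45475710e-05,
        1.32067811e+00, -6.66152027e-02]), 'joint_velocities': array([-8.92995574e-04, -1.55705356e-03,  1.48985421e-04,  6.32562881e-04,
        1.03229039e-03, -9.74709934e-05]), 'effort': array([-2.37824388e-04, -5.31808591e+01, -3.52733552e+01,  7.07170973e-02,
        2.43041979e-02, -1.18506209e-04]), 'eef_pos': array([ 0.15077343, -0.52868131,  0.22187772]), 'tool_rot': array([-3.14043910e+00, -4.34209818e-05,  2.77828277e-01]), 'wrist_force': array([ 0.31247665,  0.1457329 , -0.03454705]), 'torque': array([ 0.02580364,  0.00783052, -0.00489031]), 'grip_force': 0.0, 'grip_width': 0.09410782496643161} 0.017
top 44.31915208264755 315.0211449927822 237.50044654856814 [-0.15098811  0.          0.          0.          0.        ] [[-0.00152828 -0.99772074  0.06746106  0.36657698]
 [-0.99987084  0.00260392  0.01585953 -0.08209383]
 [-0.01599904 -0.06742811 -0.99759585  1.43023376]
 [ 0.          0.          0.          1.        ]]
side 48.611287823240595 316.3402892278019 240.87980120508342 [-0.00214606  0.          0.          0.          0.        ] [[-0.99734431 -0.04759077  0.05513111  0.35315059]
 [-0.07051355  0.4415463  -0.89446336  1.18150486]
 [ 0.01822526 -0.89597544 -0.44372948  0.74262525]
 [ 0.          0.          0.          1.        ]]
```

View pics/top0.png

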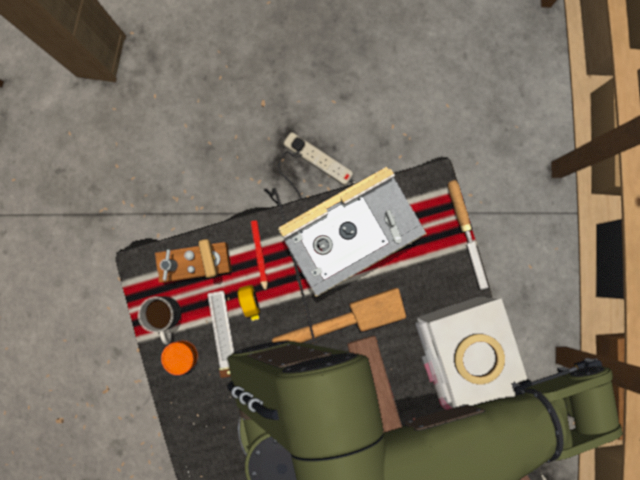

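View pics/side0.png

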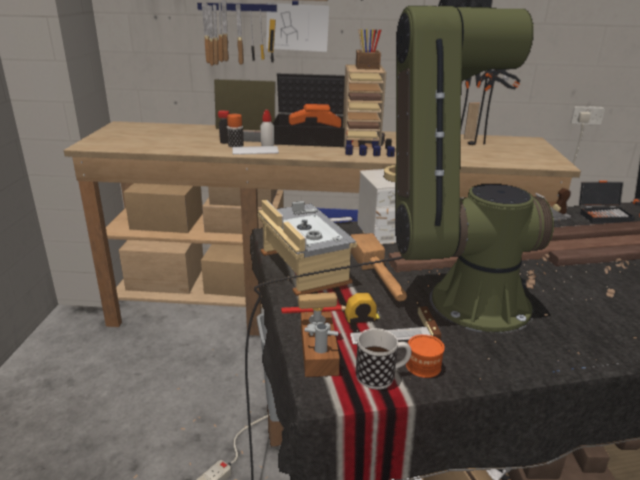

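The top view shows the router table at about (355,237), with the turnbutton at (392,226), socket at (322,244) and cutter at (347,231). The rack is at (193,262), the winder's wooden grip at (207,258) and the box spanner at (166,264). The side view confirms the layout.

```bash
python3 - <<'E'
from h import *
c=load('top0')
for n,uv,z in [('pivot',(393,226),.15),('sleeve',(322,244),.14),('cutter',(347,230),.15),('grip',(207,258),.12),('gripA',(203,241),.12),('gripB',(211,276),.12),('spanner',(166,264),.10),('rackL',(157,268),.045),('rackR',(229,258),.045)]:
    P=cloud(c)[uv[1],uv[0]]; print(n,onplane(c,uv,z)[0].round(3),P.round(3))
P=cloud(c); 
m=(abs(P[:,:,2]-.13)<.006); m[:, :270]=0; m[:,440:]=0; m[300:]=0
r=cv2.minAreaRect(P[m][:,:2].astype(np.float32)*1000); print('table',r,m.sum())
m=(abs(P[:,:,2]-.045)<.006); m[:, :140]=0; m[:,240:]=0; m[300:]=0;m[:225]=0
r=cv2.minAreaRect(P[m][:,:2].astype(np.float32)*1000); print('rack',r,m.sum())
m=((P[:,:,2])>.08); m[:, :190]=0; m[:,240:]=0; m[300:]=0;m[:225]=0
r=cv2.minAreaRect(P[m][:,:2].astype(np.float32)*1000); print('grip',r,m.sum(),np.median(P[m][:,2]))
im=c['image'][:,:,::-1]
cv2.imwrite('pics/crop1.png',np.hstack([cv2.resize(im[205:305,145:245],(400,400),interpolation=3),cv2.resize(im[190:290,300:400],(400,400),interpolation=3)]))
E
```

```text
pivot [ 0.478 -0.232  0.15 ] [ 0.479 -0.233  0.138]
sleeve [ 0.44  -0.077  0.14 ] [ 0.442 -0.077  0.094]
cutter [ 0.469 -0.131  0.15 ] [ 0.469 -0.131  0.15 ]
grip [0.41  0.181 0.12 ] [0.41  0.183 0.111]
gripA [0.448 0.191 0.12 ] [0.448 0.192 0.115]
gripB [0.369 0.172 0.12 ] [0.369 0.174 0.109]
spanner [0.397 0.28  0.1  ] [0.397 0.28  0.099]
rackL [0.388 0.317 0.045] [0.388 0.317 0.045]
rackR [0.412 0.143 0.045] [0.413 0.149 0.01 ]
table ((470.01153564453125, -142.78855895996094), (173.1041259765625, 280.4039001464844), 29.732566833496094) 7648
rack ((382.2098693847656, 224.90408325195312), (127.12433624267578, 205.765625), 3.63474702835083) 1331
grip ((410.5680847167969, 184.37120056152344), (86.72828674316406, 26.073320388793945), 12.452640533447266) 448 0.11117349143321054
```

```bash
python3 - <<'E'
from h import *
env.move_to([.48,-.21,.33],[np.pi,0,.519]); print(sensors.get_state()['t'],sensors.get_state()['q'])
c=cap('wrist','w1'); print(c['fov_y'],c['T'].round(3))
E
```

```text
1.8167 [-4.83722062e-01  1.82021054e-01  1.42046062e+00 -1.36915036e-04
  1.53954888e+00  5.69123473e-01]
65.68962857576304 [[ 0.494 -0.836 -0.237  0.549]
 [-0.869 -0.476 -0.135 -0.171]
 [-0.     0.273 -0.962  0.492]
 [ 0.     0.     0.     1.   ]]
```

View pics/w1.png

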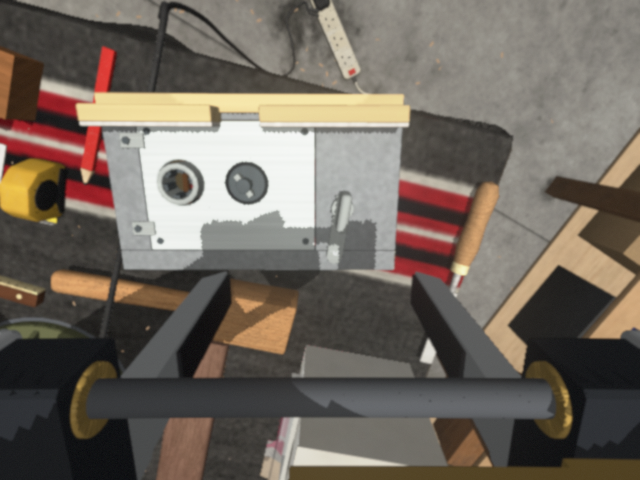

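The wrist view shows the socket mouth at about (179,184), the cutter at (247,182) and the turnbutton fin at about (343,210) with its tongue toward (333,260). I'll enlarge the fin and the socket.

```bash
python3 - <<'E'
from h import *
c=load('w1'); im=c['image'][:,:,::-1]; P=cloud(c)
cv2.imwrite('pics/crop2.png',np.hstack([cv2.resize(im[140:230,135:225],(400,400),interpolation=2),cv2.resize(im[180:270,295:385],(400,400),interpolation=2)]))
for lo,hi,reg in [(.153,.175,'fin'),(.134,.1395,'tong')]:
    m=(P[:,:,2]>lo)&(P[:,:,2]<hi); m[:180]=0;m[272:]=0;m[:,:318]=0;m[:,385:]=0
    r=cv2.minAreaRect(P[m][:,:2].astype(np.float32)*1000);print(reg,r,m.sum())
m=(abs(P[:,:,2]-.13)<.004); m[:110]=0;m[275:]=0;m[:,:100]=0;m[:,420:]=0
print('table',cv2.minAreaRect(P[m][:,:2].astype(np.float32)*1000),np.median(P[m][:,2]))
m=(abs(P[:,:,2]-.14)<.003); m[:150]=0;m[215:]=0;m[:,:150]=0;m[:,215:]=0
print('sleeve',cv2.minEnclosingCircle(P[m][:,:2].astype(np.float32)*1000),m.sum())
E
```

```text
fin ((495.97125244140625, -225.19110107421875), (35.87859344482422, 10.037607192993164), 21.216514587402344) 462
tong ((474.05853271484375, -232.1605224609375), (69.70362091064453, 19.841552734375), 20.04229736328125) 563
table ((463.22393798828125, -145.8770294189453), (155.6838836669922, 280.5932922363281), 29.451618194580078) 0.13008259568170916
sleeve ((438.4769592285156, -77.81613159179688), 20.17922019958496) 707
```

View pics/crop2.png

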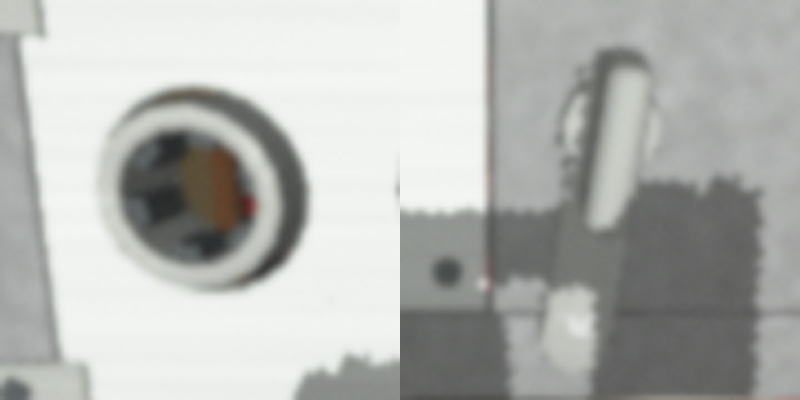

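```bash
python3 - <<'E'
from h import *
x,y=.4962,-.2254; yaw=np.radians(21.2)
fingers.command_gripper(.045,40)
env.move_to([x,y,.21],[np.pi,0,yaw])
env.servo_line([x,y,.157],.08)
fingers.command_gripper(0,40)
s=sensors.get_state(); print(s['grip_width'],s['grip_force'],s['wrist_force'],s['torque'],s['eef_pos'],s['tool_rot'])
q=np.array(s['q']); tot=np.radians(81.6+2)
for k in (.35,.7,.9,.97,1):
    qq=q.copy(); qq[5]+=tot*k; env.set_joints(qq); s=sensors.get_state()
    print(round(s['t'],2),s['torque'].round(3),s['wrist_force'].round(1),np.degrees(s['tool_rot'][2]).round(2),s['grip_width'].round(4))
E
```

```text
0.009606232025794848 41.17063247394981 [-0.97938699  2.16327997  6.20020622] [0.41014856 0.23116746 0.04513232] [ 0.49646659 -0.22537579  0.15775743] [ 3.14103106e+00 -8.60289537e-04  3.70070984e-01]Traceback (most recent call last):
  File "<stdin>", line 11, in <module>
AttributeError: 'float' object has no attribute 'round'
```

```bash
python3 - <<'E'
from h import *
s=sensors.get_state(); q=np.array(s['q']); y0=np.degrees(s['tool_rot'][2]); print(y0)
for tgt in (-25,-45,-57,-60.4,-62.4):
    qq=q.copy(); qq[5]+=np.radians(y0-tgt); env.set_joints(qq); s=sensors.get_state()
    print(round(s['t'],2),np.round(s['torque'],3),np.round(s['wrist_force'],1),round(np.degrees(s['tool_rot'][2]),2),s['grip_width'])
fingers.command_gripper(.045)
s=sensors.get_state();p=s['eef_pos'];
env.servo_line([p[0],p[1],.22],.15)
u=np.array([np.cos(np.radians(29.6)),np.sin(np.radians(29.6))])
# camera 69mm along tool x, tilted back; place socket near image centre
yaw=np.radians(29.6); tgt=np.array([.4385,-.0778])-0.02*u
env.move_to([*tgt,.24],[np.pi,0,yaw])
c=cap('wrist','w2'); P=cloud(c)
print(sensors.get_state()['t'])
T=np.linalg.inv(c['T'])
pc=T[:3,:3]@np.array([.4385,-.0778,.14])+T[:3,3]; uv=cv2.projectPoints(pc.reshape(1,1,3),np.zeros(3),np.zeros(3),K(c),np.array(c['dist'],float))[0].ravel(); print(uv)
u0,v0=uv.astype(int); im=c['image'][:,:,::-1]
cr=im[max(0,v0-75):v0+75,max(0,u0-75):u0+75]
cv2.imwrite('pics/crop3.png',np.hstack([cv2.resize(cr,(400,400),interpolation=2),cv2.resize(im,(400,400))])); print(max(0,u0-75),max(0,v0-75),cr.shape)
E
```

```text
-7.871414659135379
5.72 [-0.993  0.155 -0.066] [-0.8 -6.1 -0.6] -24.66 0.00993753305430247
6.14 [-1.276  0.423 -0.085] [-1.8 -7.5 -0.5] -44.69 0.01017106048627223
6.46 [-1.444  0.615 -0.063] [-2.9 -8.1 -0.2] -56.7 0.009304864660260552
6.71 [-1.448  0.713 -0.088] [-3.2 -7.8 -0.9] -60.08 0.009831251917507493
6.96 [-1.468  0.722  0.415] [-3.8 -7.6  0.1] -62.04 0.009718593794231171
9.5583
[320.49331036 216.07731892]
245 141 (150, 150, 3)
```

View pics/crop3.png

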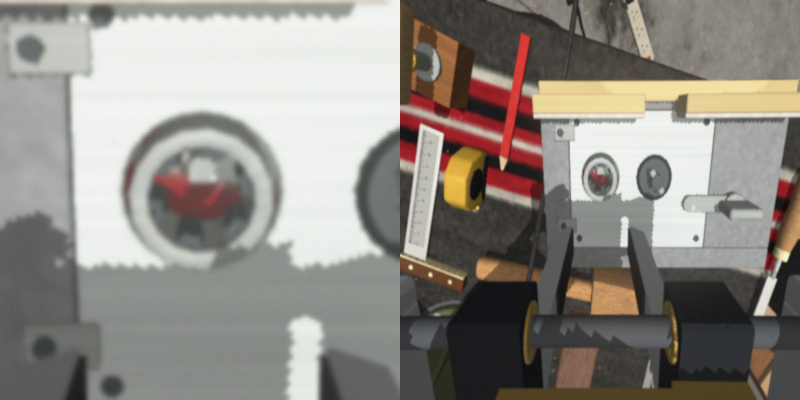

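The turnbutton now lies across the plate edge and the stop torque was felt. The socket mouth is at about (321,212). The teeth and slots are visible but reflective, so I'll use depth.

```bash
python3 - <<'E'
from h import *
c=load('w2'); P=cloud(c); 
m=(abs(P[:,:,2]-.14)<.003); m[:150]=0;m[270:]=0;m[:,:265]=0;m[:,375:]=0
(cx,cy),r=cv2.minEnclosingCircle(P[m][:,:2].astype(np.float32)*1000); print('sleeve',cx,cy,r,m.sum(),np.median(P[m][:,2]))
# rectified images at z=.136: rgb + height
N=400; s=.04/N
g=(np.arange(N)-N/2)*s
X,Y=np.meshgrid(g,-g); W=np.c_[X.ravel()+cx/1000,Y.ravel()+cy/1000,np.full(N*N,.136)]
T=np.linalg.inv(c['T']); pc=W@T[:3,:3].T+T[:3,3]
uv=cv2.projectPoints(pc.reshape(-1,1,3),np.zeros(3),np.zeros(3),K(c),np.array(c['dist'],float))[0].reshape(N,N,2).astype(np.float32)
A=cv2.remap(c['image'][:,:,::-1],uv[:,:,0],uv[:,:,1],cv2.INTER_LINEAR)
H=cv2.remap(P[:,:,2].astype(np.float32),uv[:,:,0],uv[:,:,1],cv2.INTER_NEAREST)
B=np.clip((H-.10)/(.145-.10)*255,0,255); B=cv2.applyColorMap(np.nan_to_num(B).astype(np.uint8),cv2.COLORMAP_JET)
cv2.imwrite('pics/rect.png',np.hstack([A,B]))
# direct heights: teeth points
Q=P.reshape(-1,3); d=Q[:,:2]-np.array([cx,cy])/1000; rr=np.hypot(*d.T); th=np.degrees(np.arctan2(d[:,1],d[:,0]))
k=(rr<.0142)&(abs(Q[:,2]-.136)<.0025)&(rr>.0095)
z=np.exp(6j*np.radians(th[k])).sum(); print('tooth phase',np.degrees(np.angle(z))/6,abs(z)/k.sum(),k.sum(), 'slot',np.degrees(np.angle(-z))/6)
E
```

```text
sleeve 438.4020690917969 -77.44406127929688 19.862796783447266 1125 0.13970512920620748
tooth phase 15.795542181862094 0.6020588880622884 242 slot -14.204457818137906
```

View pics/rect.png

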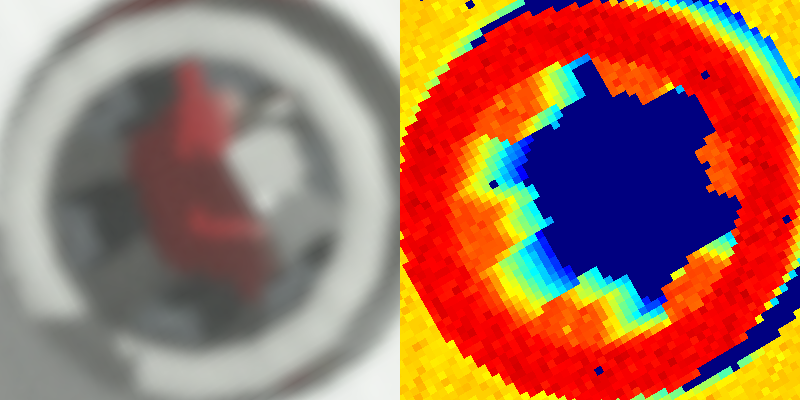

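```bash
python3 - <<'E'
from h import *
yaw=np.radians(12.45); u=np.array([np.cos(yaw),np.sin(yaw)])
g=np.array([.4106,.1844])
fingers.command_gripper(.06,60)
env.move_to([*(g-.03*u),.24],[np.pi,0,yaw]); s=sensors.get_state(); print(s['t'],s['q'])
c=cap('wrist','w3'); P=cloud(c)
m=(P[:,:,2]>.09)&(P[:,:,2]<.125)&(np.hypot(P[:,:,0]-g[0],P[:,:,1]-g[1])<.06)
r=cv2.minAreaRect(P[m][:,:2].astype(np.float32)*1000);print('grip',r,m.sum(),np.nanpercentile(P[m][:,2],[10,50,95]))
m=(abs(P[:,:,2]-.045)<.004)&(np.hypot(P[:,:,0]-.404,P[:,:,1]-.23)<.13)
print('rack',cv2.minAreaRect(P[m][:,:2].astype(np.float32)*1000),m.sum())
E
```

```text
11.0667 [ 3.48233981e-01 -8.85510535e-03  1.83297778e+00 -1.53437297e-04
  1.31743380e+00  1.70149248e+00]
grip ((410.6425476074219, 184.47213745117188), (84.89026641845703, 24.012800216674805), 12.824336051940918) 3134 [0.10966655 0.11250573 0.11403338]
rack ((371.9891052246094, 237.165283203125), (154.68702697753906, 203.94044494628906), 18.773889541625977) 8510
```

View pics/w3.png

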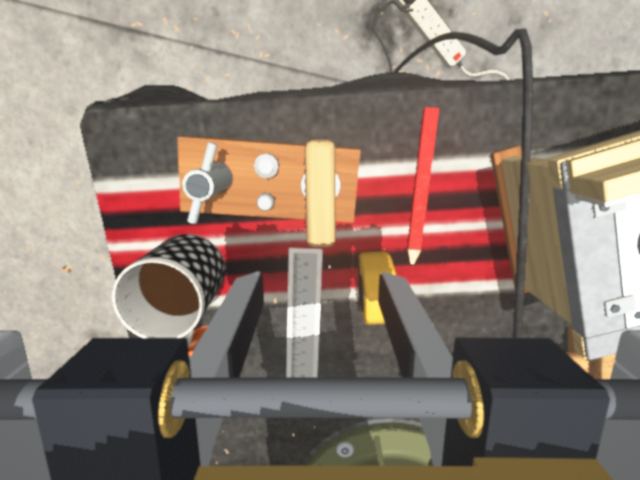

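The view shows the bar grip at (320,192), clear of the bits and spanner. I'll grasp it and carry it across.

```bash
python3 - <<'E'
from h import *
def pr(t,s=None):
    s=s or sensors.get_state(); print(t,round(s['t'],2),np.round(s['eef_pos'],4),np.round(s['tool_rot'],4),'F',np.round(s['wrist_force'],1),'T',np.round(s['torque'],2),'g',round(s['grip_width'],4),round(s['grip_force'],1))
yaw=np.radians(12.6)
env.move_to([.4106,.1845,.17],[np.pi,0,yaw])
env.servo_line([.4106,.1845,.102],.08)
fingers.command_gripper(0,60); pr('grip')
env.servo_line([.4106,.1845,.16],.08)
env.servo_line([.4106,.1845,.30],.2); pr('up')
env.move_to([.4384,-.0776,.30],[np.pi,0,np.radians(-14.2)]); pr('over')
env.dwell(.3); pr('over')
c=cap('side','s1'); c=load('s1')
w=cap('wrist','w4')
im=c['image'][:,:,::-1]
cv2.imwrite('pics/crop4.png',np.hstack([cv2.resize(im[120:280,230:390],(400,400),interpolation=2),cv2.resize(w['image'][:,:,::-1],(400,400))]))
E
```

```text
grip 13.18 [0.4106 0.1845 0.102 ] [ 3.1415 -0.      0.2199] F [ 0.8 -0.3  1. ] T [-0.12 -0.08 -0.07] g 0.0236 60.0
up 14.9 [0.4103 0.1844 0.2987] [3.1414e+00 2.0000e-03 2.1990e-01] F [ 0.2 -0.7 -2.7] T [-0.01 -0.02  0.02] g 0.0237 60.0
over 15.93 [ 0.4384 -0.0768  0.2997] [-3.1413e+00  6.0000e-04 -2.4650e-01] F [-0.6  0.1 -2. ] T [ 0.06  0.04 -0.04] g 0.0235 60.0
over 16.23 [ 0.4385 -0.0769  0.3   ] [-3.1415e+00 -1.0000e-04 -2.4650e-01] F [-0.   0.6 -2.7] T [-0.   -0.03  0.03] g 0.0238 60.0
```

View pics/crop4.png

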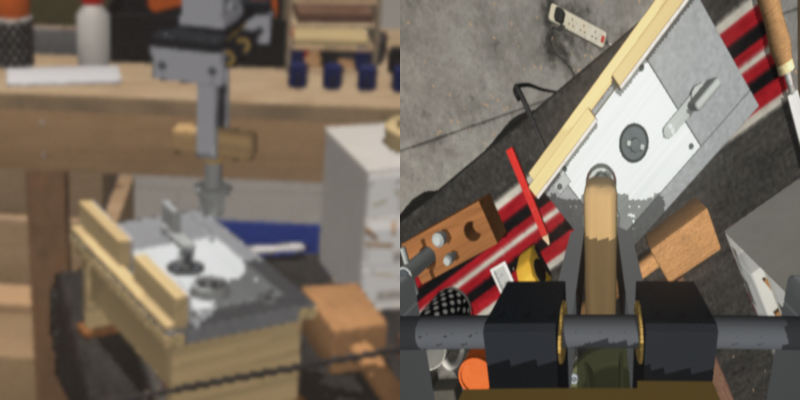

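The winder hangs straight in the grip above the socket. I'll descend in small steps and watch the force.

```bash
cat >> h.py <<'E'
def pr(t,s=None):
    s=s or sensors.get_state(); print(t,round(s['t'],2),np.round(s['eef_pos'],4),round(np.degrees(s['tool_rot'][2]),1),'F',np.round(s['wrist_force'],1),'T',np.round(s['torque'],2),'g',round(s['grip_width'],4)); return s
E
python3 - <<'E'
from h import *
x,y=.4384,-.0776
env.servo_line([x,y,.226],.12); pr('mouth')
for z in np.arange(.222,.1975,-.003):
    env.servo_line([x,y,z],.03); s=pr(round(z,4))
    if s['wrist_force'][2]>7: break
E
```

```text
mouth 17.09 [ 0.4387 -0.0777  0.2267] -14.2 F [ 0.1 -0.2 -2.1] T [0.02 0.02 0.03] g 0.0231
0.222 17.38 [ 0.4384 -0.0776  0.2221] -14.2 F [-0.5  0.1 -2.1] T [ 0.06 -0.04  0.04] g 0.0234
0.219 17.62 [ 0.4384 -0.0776  0.2189] -14.2 F [ 0.6  0.2 -2.1] T [ 0.07  0.07 -0.02] g 0.0237
0.216 17.88 [ 0.4383 -0.0776  0.2158] -14.2 F [-0.1  0.3 -2.7] T [-0.01  0.04  0.02] g 0.0239
0.213 18.12 [ 0.4383 -0.0776  0.2128] -14.2 F [ 0.1 -0.5 -2.2] T [ 0.04  0.04 -0.01] g 0.0236
0.21 18.38 [ 0.4383 -0.0776  0.2098] -14.2 F [-0.1  0.4 -2. ] T [0.04 0.02 0.07] g 0.0237
0.207 18.62 [ 0.4383 -0.0776  0.2068] -14.2 F [-0.2 -0.  -1.9] T [ 0.06 -0.01 -0.02] g 0.0235
0.204 18.88 [ 0.4383 -0.0776  0.2038] -14.2 F [ 0.4 -0.3 -3.2] T [0.07 0.02 0.02] g 0.0235
0.201 19.12 [ 0.4383 -0.0776  0.2008] -14.2 F [ 1.1  0.1 -2.2] T [ 0.04  0.07 -0.  ] g 0.0236
0.198 19.38 [ 0.4383 -0.0776  0.1978] -14.2 F [ 0.8  0.1 -2.1] T [ 0.03 -0.02  0.01] g 0.0234
```

Meshed without resistance. Now I'll press it home against the spring to its stop.

```bash
python3 - <<'E'
from h import *
x,y=.4384,-.0776
for z in np.arange(.1965,.183,-.0015):
    env.servo_line([x,y,z],.015); env.dwell(.1); s=pr(round(z,4))
    if s['wrist_force'][2]>18: break
E
```

```text
0.1965 19.73 [ 0.4385 -0.0777  0.1968] -14.2 F [-0.  -0.4  2.3] T [0.08 0.05 0.03] g 0.0236
0.195 20.07 [ 0.4385 -0.0776  0.1951] -14.2 F [1.1 0.  2.5] T [ 0.06 -0.09  0.04] g 0.0238
0.1935 20.43 [ 0.4385 -0.0776  0.1936] -14.2 F [ 0.1 -0.3  3.8] T [-0.02 -0.19 -0.02] g 0.0237
0.192 20.77 [ 0.4385 -0.0777  0.1921] -14.2 F [ 1.3 -1.4  4.2] T [-0.02 -0.28 -0.03] g 0.0235
0.1905 21.12 [ 0.4385 -0.0776  0.1906] -14.2 F [ 0.6 -0.6  5.2] T [-0.03 -0.21  0.03] g 0.0236
0.189 21.48 [ 0.4385 -0.0776  0.1892] -14.2 F [ 1.6 -0.5  6.8] T [ 0.03 -0.13  0.04] g 0.0236
0.1875 21.82 [ 0.4387 -0.0777  0.1888] -14.2 F [-4.3  0.9 19.1] T [ 0.25  0.97 -0.02] g 0.0235
```

```bash
python3 - <<'E'
from h import *
env.dwell(.8); pr('hold')
c=cap('side','s2')['image'][:,:,::-1]; w=cap('wrist','w5')['image'][:,:,::-1]
cv2.imwrite('pics/crop5.png',np.hstack([cv2.resize(c[180:280,250:350],(400,400),interpolation=2),cv2.resize(w,(400,400))]))
E
```

```text
hold 22.62 [ 0.4387 -0.0777  0.1888] -14.2 F [-4.4  0.3 19.8] T [0.26 1.02 0.03] g 0.0237
```

View pics/crop5.png

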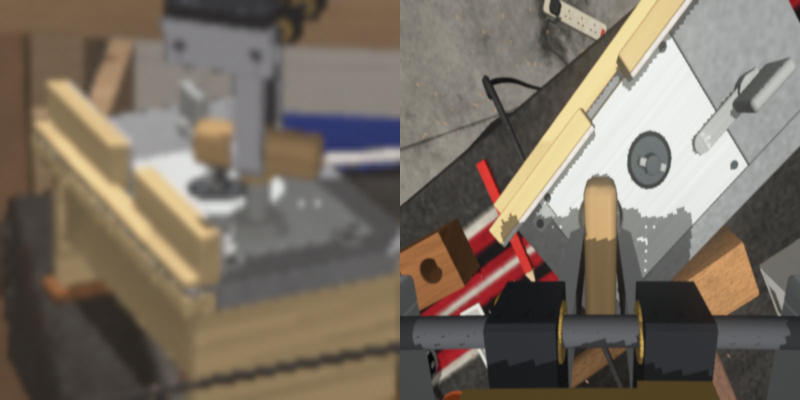

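The winder is upright and seated, with a steady 20 N against the stop. The tongue lies across the plate edge and the bystanders are undisturbed.

```bash
python3 -c "
from rig import job_done; print(job_done())"
```

```text
the job is handed in; nothing more can be done
None
```

The job is handed in: the turnbutton is locked square across the plate edge, the winder is meshed and held down against the socket's stop at about 20 N, and the box spanner, pencil and chisel were not touched; about 23 s of the 64 s were used.

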